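# Move a chocolate mill's sprung feed selector into its running notch

### The arm

A 6-joint arm with a two-finger parallel gripper is mounted at the origin on a cart in front of the work surface, level with it; the furniture and walls round the work are solid. World frame = base frame: x ahead of the robot, y to its left, z up, the work surface at z = 0. Lengths are in m, angles in rad, forces in N, time in s.
With the tool pointing down it reaches from about 0.375 to 0.925 m from the base axis. Payload 5.7 kg.
Tool frame: the origin (TCP) lies midway between the tips of the shut fingers; the grasp point (between the pads) lies 19 mm behind it; z points along the fingers, y is the line along which they close (so a half turn about z gives the same grasp; the last joint's range is limited). The gripper opens to 85 mm and grips with 20 to 120 N. Pads are 22 mm wide; open, the fingers measure 114 mm over their backs; the gripper's body (76 mm by 85 mm) begins 54 mm behind the grasp point. The pads swing forward as they close: fully open they stand 13 mm farther back than shut.
Start: joints at [-1.355, 0.359, 1.51, -0, 1.272, -0.115], TCP at [0.195, -0.567, 0.231] pointing down, gripper open.
Joint ranges: [-2.97, 2.97], [-1.01, 2.36], [0.21, 2.38], [-0.96, 4.11], [0.2, 2.71], [-2.98, 2.98]. Speed limits (rad/s): [2.39, 2.39, 3.14, 3.14, 3.14, 3.14].

### API

Orientations are given as [roll, pitch, yaw] about the fixed x, y, z axes, in that order (R = Rz(yaw) Ry(pitch) Rx(roll)).
In Python, from station import bot gives the robot as it stands.
- The arm moves only by the tool apply_moves, never from a script. Its argument "plan" is a list of rows, each a list of 2 entries, a list of its own where there are three numbers: the shift along the tool's x, y, z in m, then the turn about the tool's z in degrees. A call has 1 to 10 rows; each row shifts and turns the commanded pose from where the row before left it, along the tool's axes as they then stand; what a row does not reach is not made up. A row lasts 1/10 s, in which the tool goes at most 50 mm and 8.59 degrees, less where a joint would pass 70% of its speed; a pose out of reach is approached as far as the arm can. A call is refused whole if a number of a shift passes 0.05 or a number of a turn 8.59, either way. A call with a gripper value outside its range is refused whole. "claw" is the opening, from -1 (shut) to 1 (fully open), set as the call begins (left out, the last holds). The fingers move at their own pace and stop on an object; the grip force is fixed at half the most. Time passes only in rows, so rows that do not move let the fingers close. It gives the time, the measured TCP pose, the force, the opening and the grip force at its end, in the units of the state.
- bot.read_state(): the state, without advancing time (a new reading comes with each control period).
- bot.snapshot(name): name is "scene" or "side" or "wrist"; returns the picture (420x560x3 uint8, red, green, blue); there is no depth.
- bot.camera_model(name): a dict with "mtx" (3x3 intrinsics, pixels), "extrinsics" (4x4, takes a point from world to camera coordinates). Camera axes: x right, y up, looking along -z (the intrinsics and any distortion apply to the point x, -y, -z); pixel columns grow to the right and rows downward; lengths in m; the calibration is good to about 2 mm. The wrist camera is an equidistant fisheye: a pixel r from the principal point sees the ray r / f radians off the axis. A picture is of the moment at which its call begins: read the wrist's pose just before it. camera_model takes no time and is no camera call; for the wrist camera it gives the pose at the moment of the call.
- bot.job_done(): hands the job in; it is judged then, once.
The state is a dict: "clock": time; "joint_positions": joint angles; "qd": joint speeds; "joint_torque": joint torques, N m; "tcp_pos": TCP position; "tcp_rot": TCP orientation; "force": force on the tool from outside, world axes, zero at the start; "torque": the same for the moment, N m; "grip_width": finger opening in m; "grasp_force": force on a finger pad.
Only numpy, scipy, OpenCV 4.12 (cv2) and the standard library are available. Lean on these libraries where they do the work, as an engineer would, in place of code of your own. Each camera call takes 0.05 s, during which the arm holds its last target. There are 200 camera calls.

### The job

The low white chocolate mill's feed selector (the black bar knob on its steel top) is parked. Pull the knob straight up out of its parking notch, turn it counterclockwise as seen from above, and feel for the running notch, letting the knob drop fully home in it; let go of it there. Never force the pin against the track or a notch wall, and leave everything else on the bench where it stands.

Things in the scene. Friction and masses are not known exactly. Their poses are not given: they have to be found in the camera images.
- mill: The fixed mill: white housing with steel top, 170 (x) by 300 (y) by 70 mm high, origin at the centre of its underside; x points to its back, y to its left. A low steel lid (radius 68 mm; its small knob ends 43 mm over the top) is on the left half, the selector on the right half. The pin track under the knob is part of the mill; if the pin bears on it with over 20 N it is damaged.
- selector: The selector's fixed spindle, carrying the knob; origin on the knob's turning axis at the mill's steel top (70 mm above the bench), axes parallel to the mill's. At turn 0 the bar grip lies along x, its 14 mm width along y. Under the skirt a blunt pin, 7 mm across, 34 mm from the axis, stands in a notch (10 mm wide, 7 mm deep) of a flat circular track.
- knob_skirt (a point): Centre of the upper face of the knob's black skirt disc (radius 39 mm), 24 mm over the steel top with the knob down; moves with the knob. A steel dash on the skirt lies over the hidden pin, at the end of the bar, toward -x at turn 0.
- selector_grip (a point): Point on the knob's axis at the height to grip its upright bar (48 mm long, 14 mm wide, 35 mm high above the skirt): 47 mm over the steel top with the knob down, 23 mm above the skirt, 12 mm below the bar's top. Moves with the knob; its x runs along the bar.
- selector_lift (a joint): Height of the knob above fully home, m: 0 home in a notch; over 0.0085 the pin is clear of the track; 0.014 end of travel. A spring pulls it down with 6 N, 9 N when fully raised. Left free on the track it stands at 0.006 to 0.007, slides easily when turned (0.05 N m) and drops by itself as the pin comes over a notch.
- selector_turn (a joint): Angle of the knob, rad, counterclockwise from above: 0 amid the parking notch; ends at 1.8. The running notch is clamped somewhere from 0.72 to 1.42 and hidden, so it must be felt for; the track between the notches and beyond is smooth. In a notch the knob can play about 0.04 rad each way; turning it farther there forces the pin.
- ballotin: Bystander: tapered carton, 65 by 93 by 43 mm, standing left of the mill; origin at the centre of its underside.
- tin: Bystander: round tin, 70 mm across, 36 mm high, standing right of the mill; origin at the centre of its underside.
- shaker: Bystander: white round shaker, 61 mm across, 97 mm high, standing in front of the mill's left half; origin at the centre of its underside.

How it is judged:
By the outcome, as a careful person would: the job done as asked, in the order asked, and still so for the second after the job is handed in, with the robot touching nothing.
It also fails if it takes over 56 s, if anything falls off the work surface, if the arm or the gripper's body presses on something with over 40 N, if the wrist force passes 120 N, or if a joint passes its speed limit or range.

## Working session

There is one attempt and no reset: what is moved stays moved. The work goes in short steps, Python scripts to look and compute and a tool call to move; the robot and the scene stay as the last step left them, time stands still between calls to the robot, and variables do not carry over. Pictures are saved under pics/ and viewed, at most 10 in all, crops included, and the job is handed in when it is done.

Besides the shell and the picture viewer there is one more tool, called after "Request:" as a command line: name --argument value ..., lists and objects as JSON in quotes. apply_moves: Moves the arm, as the interface text tells. Its arguments: {"type":"object","properties":{"plan":{"type":"array"},"claw":{"type":"number"}},"required":["plan"]}

```bash
mkdir -p pics; python3 - <<'E'
from station import bot
import cv2,numpy as np
s=bot.read_state();print(s)
a=bot.snapshot("scene");b=bot.snapshot("side")
cv2.imwrite("pics/a.png",a[:,:,::-1]);cv2.imwrite("pics/b.png",b[:,:,::-1])
for n in("scene","side"):
    print(bot.camera_model(n))
E
```

```text
{'clock': 0.0, 'joint_positions': array([-1.35508021e+00,  3.59495662e-01,  1.51140018e+00, -2.53402993e-06,
        1.27248325e+00, -1.15074577e-01]), 'qd': array([-3.77666068e-04,  5.99034188e-04, -4.05968552e-04,  3.80856006e-05,
        2.05639933e-03,  7.96181467e-04]), 'joint_torque': array([-7.11256816e-04, -5.27626169e+01, -2.78615785e+01, -1.89559823e-04,
        1.33421982e-02,  2.80315282e-05]), 'tcp_pos': array([ 0.19474019, -0.56682721,  0.2304714 ]), 'tcp_rot': array([-3.13981775e+00, -2.02716194e-04,  3.30791265e-01]), 'force': array([ 0.77978913, -1.09751513,  0.34795138]), 'torque': array([ 0.02099112, -0.02061835, -0.02826925]), 'grasp_force': 0.0, 'grip_width': 0.08509750012025216}
{'mtx': array([[442.98002485,   0.        , 280.74292064],
       [  0.        , 442.98002485, 212.14974693],
       [  0.        ,   0.        ,   1.        ]]), 'extrinsics': array([[-0.71100735, -0.70291349,  0.01952342,  0.37954754],
       [ 0.53278605, -0.52038567,  0.66733634, -0.31336934],
       [-0.45892001,  0.48488285,  0.74450054, -0.96918616],
       [ 0.        ,  0.        ,  0.        ,  1.        ]])}
{'mtx': array([[449.54773874,   0.        , 275.65738163],
       [  0.        , 449.54773874, 214.54323049],
       [  0.        ,   0.        ,   1.        ]]), 'extrinsics': array([[-0.97618797, -0.21634903, -0.01581567,  0.50985426],
       [ 0.10247114, -0.52416297,  0.84543057, -0.09306819],
       [-0.19119807,  0.8236785 ,  0.53385112, -1.13588683],
       [ 0.        ,  0.        ,  0.        ,  1.        ]])}
```

View pics/a.png

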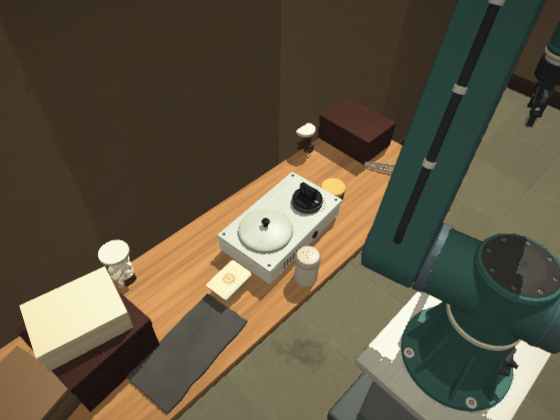

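View pics/b.png

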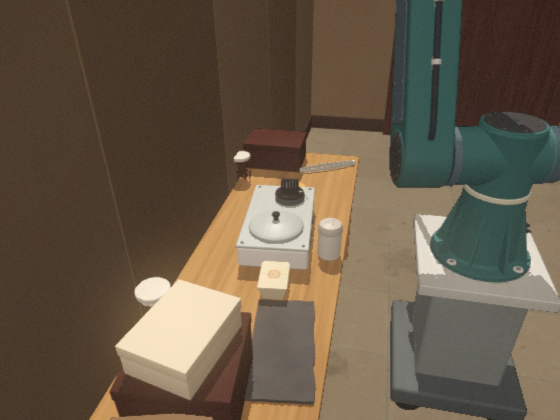

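Scene: mill with the lid at ≈(266,230) and the knob at ≈(307,197). Side: knob at ≈(290,192), lid at ≈(276,222). The shaker is in front, the tin is behind the knob's right. I'll enlarge both.

```bash
python3 - <<'E'
import cv2,numpy as np
a=cv2.imread("pics/a.png")[165:285,210:355];b=cv2.imread("pics/b.png")[165:285,230:330]
f=5
A=cv2.resize(a,None,fx=5,fy=5,interpolation=cv2.INTER_CUBIC);B=cv2.resize(b,None,fx=5,fy=5,interpolation=cv2.INTER_CUBIC)
cv2.imwrite("pics/ac.png",A);cv2.imwrite("pics/bc.png",B)
E
```

```text
(no output)
```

View pics/ac.png

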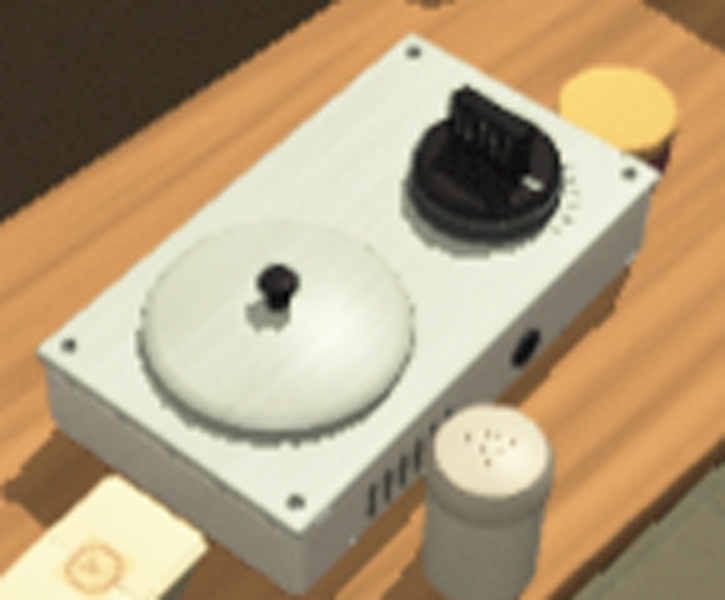

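View pics/bc.png

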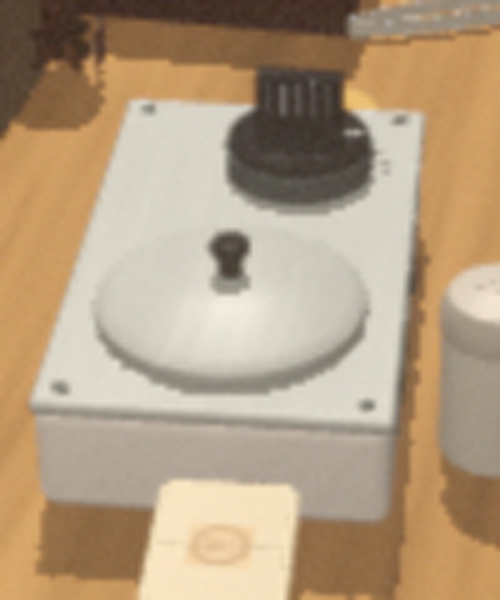

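Mill-top corners (scene crop): BR(412,35), FR(658,177), BL(38,355), FL(305,530). Side crop: BR(132,100), FR(424,115), FL(392,428), BL(33,408). Skirt upper face centre ≈(487,173) in the scene crop and (300,145) in the side crop. The dash points to the front (−x), so turn ≈0.

```bash
cat > h.py <<'E'
from station import bot
import numpy as np
def proj(c,P):
    E=c["extrinsics"];q=(E[:3,:3]@np.atleast_2d(P).T).T+E[:3,3]
    q=q*[1,-1,-1];p=(c["mtx"]@q.T).T;return p[:,:2]/p[:,2:]
def back(c,uv,z):
    E=c["extrinsics"];R=E[:3,:3];o=-R.T@E[:3,3]
    d=R.T@(np.linalg.inv(c["mtx"])@[uv[0],uv[1],1]*[1,-1,-1]);return o+d*(z-o[2])/d[2]
E
python3 - <<'E'
from h import *
from scipy.optimize import least_squares
C=[bot.camera_model(n) for n in("scene","side")]
of=[(210,165),(230,165)]
co=[[(412,35),(658,177),(38,355),(305,530)],[(132,100),(424,115),(33,408),(392,428)]]
co=[np.array(c)/5+o for c,o in zip(co,of)]
L=np.array([[.085,-.15],[-.085,-.15],[.085,.15],[-.085,.15]])
def w(p):
    c,s=np.cos(p[2]),np.sin(p[2]);return np.c_[L@np.array([[c,-s],[s,c]]).T+p[:2],np.full(4,.07)]
f=lambda p:np.r_[tuple((proj(C[i],w(p))-co[i]).ravel() for i in(0,1))]
r=least_squares(f,[.6,-.1,0]);print(r.x,r.fun.round(1))
for c,p in zip(C,[(487,173),(300,145)]):pass
for i,p in enumerate([(487,173),(300,145)]):
    k=back(C[i],np.array(p)/5+of[i],.094);c,s=np.cos(r.x[2]),np.sin(r.x[2])
    print(k,np.array([[c,s],[-s,c]])@(k[:2]-r.x[:2]))
for i,p in enumerate([(535,183),(352,132)]): print("dash",back(C[i],np.array(p)/5+of[i],.094))
E
```

```text
[0.50390819 0.02797183 0.10048004] [-0.6 -0.1  0.5 -0.4 -0.8 -0.4 -1.2  1.5 -0.  -0.4  0.2 -0.9  0.2 -1.2
  0.9 -1. ]
[ 0.48568476 -0.0467047   0.094     ] [-0.02562239 -0.07247186]
[ 0.48917474 -0.03568081  0.094     ] [-0.0210442  -0.06185366]
dash [ 0.4636065  -0.05919066  0.094     ]
dash [ 0.46418499 -0.05499531  0.094     ]
```

Request:
apply_moves --plan '[[[0.034, -0.03, 0], 0], [[0.034, -0.03, 0], 0], [[0.034, -0.03, 0], 0], [[0.034, -0.03, 0], 0], [[0.034, -0.03, 0], 0], [[0.034, -0.03, 0], 0], [[0.034, -0.03, 0], 0], [[0.034, -0.03, 0], 0], [[0.034, -0.03, 0], 0], [[0.034, -0.03, 0], 0]]'

```text
clock: 1.1
tcp_pos: [0.4194, -0.1715, 0.2312]
tcp_rot: [-3.141, 0.0, 0.331]
force: [1.2, -0.3, -0.1]
grip_width: 0.0853
grasp_force: 0.0
```

Request:
apply_moves --plan '[[[0.034, -0.03, 0], 0], [[0.034, -0.03, 0], 0], [[0.034, -0.03, 0], 0], [[0, 0, 0], 6.6], [[0, 0, 0], 6.6], [[0, 0, 0], 0], [[0, 0, 0], 0]]'

```text
clock: 1.8
tcp_pos: [0.4859, -0.055, 0.2311]
tcp_rot: [-3.141, 0.001, 0.103]
force: [-0.0, 0.1, 1.0]
grip_width: 0.0856
grasp_force: 0.0
```

```bash
python3 - <<'E'
from h import *
import cv2,json
s=bot.read_state();c=bot.camera_model("wrist");a=bot.snapshot("wrist")
print(s["clock"],s["tcp_pos"],s["tcp_rot"],s["joint_positions"],s["force"],s["torque"]);print(c)
json.dump({k:np.array(v).tolist() for k,v in c.items()},open("w1.json","w"))
cv2.imwrite("pics/w1.png",a[:,:,::-1])
E
```

```text
1.8 [ 0.4859495  -0.05499835  0.23107918] [-3.14127581e+00  5.73698070e-04  1.03389624e-01] [-2.54126593e-01  1.99256247e-01  1.74243713e+00  1.03024723e-04
  1.20054758e+00  1.21324289e+00] [-0.02798356  0.12887215  0.96558777] [ 0.00361847 -0.03151005 -0.01253168]
{'mtx': array([[325.1922621 ,   0.        , 272.24687046],
       [  0.        , 325.1922621 , 210.52631175],
       [  0.        ,   0.        ,   1.        ]]), 'extrinsics': array([[ 1.01759014e-01, -9.94809047e-01, -2.53252219e-04,
        -1.03996487e-01],
       [ 9.46399063e-01,  9.68855974e-02, -3.08126589e-01,
        -4.12884409e-01],
       [ 3.06551654e-01,  3.11149800e-02,  9.51345332e-01,
        -5.26434480e-01],
       [ 0.00000000e+00,  0.00000000e+00,  0.00000000e+00,
         1.00000000e+00]])}
```

View pics/w1.png

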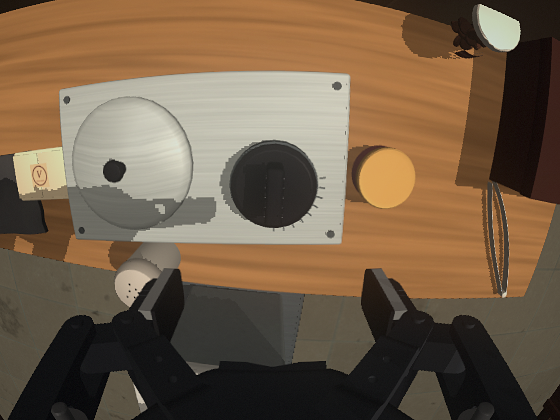

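The wrist view shows the knob skirt centred at ≈(274,184), with the bar about vertical in the image. The mill corners are at ≈(62,90), (349,74), (343,243) and (78,238). I'll enlarge this too.

```bash
python3 - <<'E'
import cv2,numpy as np
a=cv2.imread("pics/w1.png")[130:240,215:335]
A=cv2.resize(a,None,fx=5,fy=5,interpolation=cv2.INTER_CUBIC).astype(float)
A=255*(A/255)**.5
cv2.imwrite("pics/w1c.png",A.astype('uint8'))
E
```

```text
(no output)
```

View pics/w1c.png

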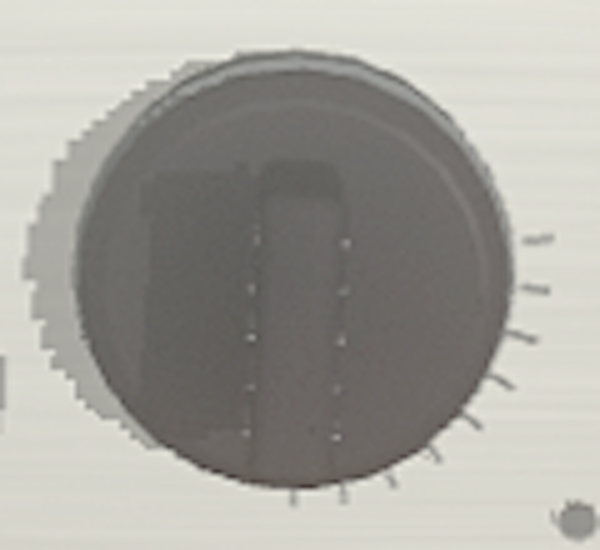

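```bash
cat >> h.py <<'E'
def fback(c,uv,z):
    M=np.array(c["mtx"]);E=np.array(c["extrinsics"]);R=E[:3,:3];o=-R.T@E[:3,3]
    v=(np.array(uv,float)-M[:2,2])/M[0,0];th=np.hypot(*v);k=np.sin(th)/th if th>1e-9 else 1
    d=R.T@np.array([v[0]*k,-v[1]*k,-np.cos(th)]);return o+d*(z-o[2])/d[2]
E
python3 - <<'E'
from h import *
import json
c=json.load(open("w1.json"))
g=lambda p,z:print(p,z,fback(c,np.array(p)/5+(215,130),z).round(4))
for p in[(294,279),(75,279),(513,279),(296,70),(294,487)]:g(p,.094)
for p in[(303,198),(293,475)]:g(p,.129)
for p in[(62,90),(349,74),(343,243),(78,238)]:print(fback(c,p,.07).round(4))
E
```

```text
(294, 279) 0.094 [ 0.4956 -0.0552  0.094 ]
(75, 279) 0.094 [ 0.4918 -0.0165  0.094 ]
(513, 279) 0.094 [ 0.4997 -0.094   0.094 ]
(296, 70) 0.094 [ 0.5325 -0.0518  0.094 ]
(294, 487) 0.094 [ 0.4565 -0.0593  0.094 ]
(303, 198) 0.129 [ 0.5168 -0.0543  0.129 ]
(293, 475) 0.129 [ 0.4719 -0.0574  0.129 ]
[0.5756 0.1779 0.07  ]
[ 0.6046 -0.1143  0.07  ]
[ 0.4372 -0.1334  0.07  ]
[0.4088 0.1632 0.07  ]
```

Skirt centre is at (0.495, −0.0555). The measured radius of 38–39 mm and bar length of 45 mm match the sizes given. Bar yaw is ≈0.10. Descending with the gripper half open.

Request:
apply_moves --plan '[[[0.009, 0.0015, 0.01], 0], [[0, 0, 0.025], 0], [[0, 0, 0.025], 0], [[0, 0, 0.025], 0], [[0, 0, 0.02], 0], [[0, 0, 0.015], 0], [[0, 0, 0.01], 0], [[0, 0, 0], 0], [[0, 0, 0], 0]]' --claw -0.2

```text
clock: 2.75
tcp_pos: [0.4957, -0.0558, 0.1013]
tcp_rot: [-3.142, -0.0, 0.1]
force: [-0.6, 0.3, -0.3]
grip_width: 0.0341
grasp_force: 0.0
```

```bash
python3 - <<'E'
from h import *
import cv2
s=bot.read_state();a=bot.snapshot("wrist")
print(s["clock"],s["tcp_pos"],s["tcp_rot"],s["force"],s["torque"],s["grip_width"])
A=cv2.resize(a[160:400,140:420],None,fx=2.5,fy=2.5)[:,:,::-1]
cv2.imwrite("pics/w2.png",(255*(A/255.)**.5).astype('uint8'))
E
```

```text
2.75 [ 0.49568866 -0.05583353  0.10134821] [-3.14153230e+00 -1.22722083e-04  1.00449511e-01] [-0.57650725  0.29536117 -0.26886998] [-0.07219435  0.0066843   0.02438909] 0.03408381327867461
```

View pics/w2.png

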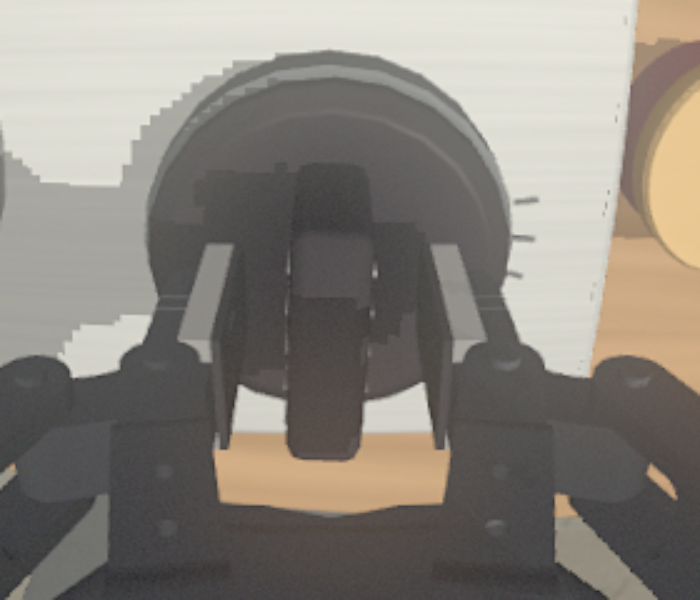

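The bar is centred between the pads (bar ≈331, pads 227/437) but tilted about 0.04 rad clockwise relative to them. Turning 2° to match, then closing.

Request:
apply_moves --plan '[[[0, 0, 0], 2.0], [[0, 0, 0], 0]]'

```text
clock: 3.0
tcp_pos: [0.4961, -0.0558, 0.1022]
tcp_rot: [3.141, -0.002, 0.065]
force: [-0.6, 0.2, 0.3]
grip_width: 0.0343
grasp_force: 0.0
```

Request:
apply_moves --plan '[[[0, 0, 0], 0], [[0, 0, 0], 0], [[0, 0, 0], 0], [[0, 0, 0], 0], [[0, 0, 0], 0]]' --claw -1

```text
clock: 3.5
tcp_pos: [0.4958, -0.0553, 0.1021]
tcp_rot: [-3.141, -0.001, 0.066]
force: [-0.2, 1.4, 5.2]
grip_width: 0.0127
grasp_force: 59.1
```

```bash
cat > st.py <<'E'
from h import *
np.set_printoptions(precision=4,suppress=True)
s=bot.read_state()
for k in("clock","tcp_pos","tcp_rot","force","torque","grip_width","grasp_force"):print(k,s[k])
E
python3 st.py
```

```text
clock 3.5
tcp_pos [ 0.4958 -0.0553  0.1021]
tcp_rot [-3.1412 -0.0012  0.0659]
force [-0.1741  1.3553  5.1927]
torque [ 0.255   0.1033 -0.0575]
grip_width 0.01273441003003041
grasp_force 59.131463170051575
```

Request:
apply_moves --plan '[[[0, 0, -0.003], 0], [[0, 0, -0.003], 0], [[0, 0, -0.003], 0], [[0, 0, -0.002], 0], [[0, 0, 0], 0], [[0, 0, 0], 0], [[0, 0, 0], 0]]'

```text
clock: 4.2
tcp_pos: [0.4956, -0.0554, 0.1122]
tcp_rot: [-3.141, -0.0, 0.065]
force: [4.4, 2.8, -8.4]
grip_width: 0.0127
grasp_force: 58.5
```

```bash
python3 st.py
```

```text
clock 4.2
tcp_pos [ 0.4956 -0.0554  0.1122]
tcp_rot [-3.1411 -0.0005  0.0653]
force [ 4.409   2.7705 -8.3531]
torque [ 0.5933 -0.7905  0.0018]
grip_width 0.012714369486982954
grasp_force 58.49767327308655
```

Request:
apply_moves --plan '[[[0, 0, 0], -4], [[0, 0, 0], -4], [[0, 0, 0], -4], [[0, 0, 0], -4], [[0, 0, 0], -4], [[0, 0, 0], -4], [[0, 0, 0], -4], [[0, 0, 0], -4], [[0, 0, 0], -2], [[0, 0, 0], 0]]'

```text
clock: 5.2
tcp_pos: [0.4956, -0.0552, 0.1122]
tcp_rot: [-3.141, -0.001, 0.66]
force: [4.7, 4.3, -8.3]
grip_width: 0.0128
grasp_force: 58.6
```

```bash
python3 st.py
```

```text
clock 5.2
tcp_pos [ 0.4956 -0.0552  0.1122]
tcp_rot [-3.1412 -0.0009  0.6596]
force [ 4.6726  4.27   -8.3459]
torque [ 0.7403 -0.8707 -0.0004]
grip_width 0.012761497711673024
grasp_force 58.57941806316376
```

Knob is clear at lift ≈10 mm, turn ≈0.57. Now I'll lower it gently to the track.

Request:
apply_moves --plan '[[[0, 0, 0.001], 0], [[0, 0, 0.001], 0], [[0, 0, 0.0005], 0], [[0, 0, 0], 0], [[0, 0, 0], 0]]'

```text
clock: 5.7
tcp_pos: [0.4956, -0.0552, 0.1098]
tcp_rot: [-3.141, -0.001, 0.659]
force: [3.3, 5.1, -7.9]
grip_width: 0.013
grasp_force: 58.7
```

Request:
apply_moves --plan '[[[0, 0, 0.0005], 0], [[0, 0, 0], 0], [[0, 0, 0], 0]]'

```text
clock: 6.0
tcp_pos: [0.4956, -0.0552, 0.1095]
tcp_rot: [-3.141, -0.001, 0.659]
force: [3.7, 4.8, -6.0]
grip_width: 0.0131
grasp_force: 59.1
```

Force dropped from 7.9 to 6.0, so the pin is just touching the track. Loosening the fingers slightly and taking a baseline.

Request:
apply_moves --plan '[[[0, 0, 0], 0], [[0, 0, 0], 0], [[0, 0, 0], 0]]' --claw -0.635

```text
clock: 6.3
tcp_pos: [0.4952, -0.056, 0.1096]
tcp_rot: [3.141, 0.0, 0.659]
force: [0.5, -0.1, 0.4]
grip_width: 0.0155
grasp_force: 0.0
```

```bash
cat > look.py <<'E'
import sys,cv2
from st import *
a=bot.snapshot("wrist");n=sys.argv[1]
A=cv2.resize(a[160:400,140:420],None,fx=2,fy=2)[:,:,::-1]
cv2.imwrite(f"pics/{n}.png",(255*(A/255.)**.5).astype('uint8'))
E
python3 look.py k0
```

```text
clock 6.3
tcp_pos [ 0.4952 -0.056   0.1096]
tcp_rot [3.1413 0.0005 0.6591]
force [ 0.5304 -0.086   0.4096]
torque [-0.0068 -0.0473  0.0422]
grip_width 0.015481058695031549
grasp_force 0.0
```

View pics/k0.png

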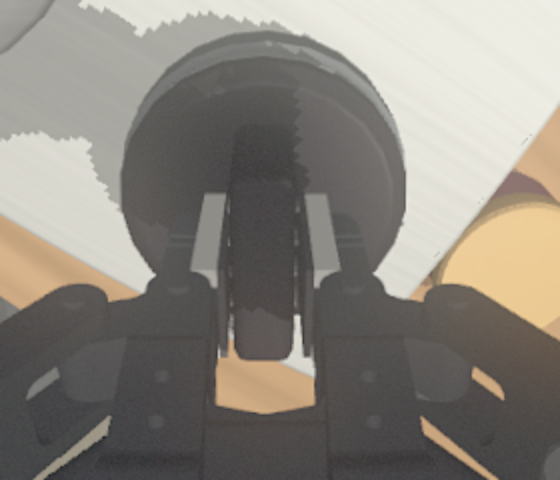

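The knob is free between the pads on the track. Skirt edges in the 2x crop are at x 121/406, top 32. I'll track the skirt outline in code for the drop.

```bash
cat > feel.py <<'E'
import cv2
from h import *
np.set_printoptions(precision=3,suppress=True)
s=bot.read_state();a=bot.snapshot("wrist")
g=a[160:400,140:420].max(axis=2)
m=(g<70)
for r in(70,85,95):
    x=np.where(m[r,30:240])[0]+30;print(r,x.min(),x.max(),x.max()-x.min(),end=" | ")
print("top",[np.where(m[:,c])[0].min() for c in(115,130,145)])
b=g[60:200,130:134].mean(axis=1);print("bar end",[int(i)+60 for i in np.where((b[1:]>60)&(b[:-1]<=60))[0]])
print(s["clock"],s["tcp_rot"][2],s["force"],s["torque"],s["grip_width"])
E
python3 feel.py
```

```text
70 63 197 134 | 85 61 201 140 | 95 60 202 142 | top [np.int64(17), np.int64(16), np.int64(17)]
bar end [179]
6.35 0.6590246684719536 [0.093 0.068 0.007] [-0.008 -0.002 -0.028] 0.0157167722476269
```

Request:
apply_moves --plan '[[[0, 0, 0], -2], [[0, 0, 0], -2], [[0, 0, 0], 0]]'

```text
clock: 6.7
tcp_pos: [0.4951, -0.0555, 0.1094]
tcp_rot: [-3.141, 0.0, 0.729]
force: [0.1, 1.4, 0.2]
grip_width: 0.0155
grasp_force: 0.5
```

```bash
python3 feel.py
```

```text
70 64 198 134 | 85 61 202 141 | 95 61 203 142 | top [np.int64(18), np.int64(17), np.int64(18)]
bar end [180]
6.7 0.7289381795919927 [0.084 1.404 0.211] [0.19  0.012 0.011] 0.015484695426641035
```

Request:
apply_moves --plan '[[[0, 0, 0], -2], [[0, 0, 0], -2], [[0, 0, 0], 0]]'

```text
clock: 7.05
tcp_pos: [0.4952, -0.0555, 0.1093]
tcp_rot: [-3.141, -0.0, 0.798]
force: [0.5, 0.8, 0.1]
grip_width: 0.0156
grasp_force: 1.1
```

```bash
python3 feel.py
```

```text
70 64 198 134 | 85 61 202 141 | 95 61 203 142 | top [np.int64(19), np.int64(16), np.int64(17)]
bar end [180]
7.05 0.7978677235589415 [0.512 0.807 0.092] [ 0.214  0.071 -0.113] 0.01560495461376133
```

Request:
apply_moves --plan '[[[0, 0, 0], -2], [[0, 0, 0], -2], [[0, 0, 0], 0]]'

```text
clock: 7.4
tcp_pos: [0.4952, -0.0555, 0.1093]
tcp_rot: [-3.141, -0.0, 0.867]
force: [-0.7, 1.8, 0.7]
grip_width: 0.0154
grasp_force: 1.7
```

```bash
python3 feel.py
```

```text
70 64 198 134 | 85 62 202 140 | 95 61 203 142 | top [np.int64(18), np.int64(16), np.int64(18)]
bar end [180]
7.4 0.867306308112084 [-0.656  1.783  0.67 ] [ 0.278  0.107 -0.016] 0.015383138270474377
```

Request:
apply_moves --plan '[[[0, 0, 0], -2], [[0, 0, 0], -2], [[0, 0, 0], 0]]'

```text
clock: 7.75
tcp_pos: [0.4952, -0.0555, 0.1093]
tcp_rot: [-3.141, -0.0, 0.937]
force: [-1.1, 1.0, 1.4]
grip_width: 0.0159
grasp_force: 0.9
```

```bash
python3 feel.py
```

```text
70 64 198 134 | 85 62 202 140 | 95 61 203 142 | top [np.int64(18), np.int64(17), np.int64(18)]
bar end [180]
7.75 0.9371634837365186 [-1.061  0.961  1.403] [ 0.277  0.161 -0.008] 0.015870894040602403
```

Request:
apply_moves --plan '[[[0, 0, 0], -2], [[0, 0, 0], -2], [[0, 0, 0], 0]]'

```text
clock: 8.1
tcp_pos: [0.4952, -0.0555, 0.1093]
tcp_rot: [-3.141, -0.0, 1.007]
force: [-0.2, 1.8, -0.3]
grip_width: 0.0153
grasp_force: 2.7
```

```bash
python3 feel.py
```

```text
70 64 198 134 | 85 62 202 140 | 95 61 203 142 | top [np.int64(19), np.int64(17), np.int64(18)]
bar end [180]
8.1 1.0068430208610528 [-0.23   1.849 -0.26 ] [ 0.326  0.13  -0.076] 0.015302609270489653
```

Request:
apply_moves --plan '[[[0, 0, 0], -2], [[0, 0, 0], -2], [[0, 0, 0], 0]]'

```text
clock: 8.45
tcp_pos: [0.4952, -0.0556, 0.1092]
tcp_rot: [-3.141, -0.0, 1.077]
force: [-1.0, 2.5, 0.6]
grip_width: 0.0155
grasp_force: 2.4
```

```bash
python3 feel.py
```

```text
70 64 198 134 | 85 62 202 140 | 95 62 203 141 | top [np.int64(19), np.int64(16), np.int64(17)]
bar end [180]
8.45 1.0766899480635463 [-1.035  2.524  0.585] [ 0.306  0.126 -0.101] 0.01550631254130913
```

Request:
apply_moves --plan '[[[0, 0, 0], -2], [[0, 0, 0], -2], [[0, 0, 0], 0]]'

```text
clock: 8.8
tcp_pos: [0.4953, -0.0556, 0.1092]
tcp_rot: [-3.141, -0.0, 1.146]
force: [-0.8, 1.6, -0.6]
grip_width: 0.0155
grasp_force: 2.0
```

```bash
python3 feel.py
```

```text
70 64 198 134 | 85 62 202 140 | 95 62 203 141 | top [np.int64(18), np.int64(16), np.int64(18)]
bar end [180]
8.8 1.1464059605451793 [-0.775  1.617 -0.584] [ 0.284  0.072 -0.019] 0.015468091640687999
```

Request:
apply_moves --plan '[[[0, 0, 0], -2], [[0, 0, 0], -2], [[0, 0, 0], 0]]'

```text
clock: 9.15
tcp_pos: [0.4952, -0.0557, 0.1092]
tcp_rot: [-3.141, 0.0, 1.216]
force: [-0.2, 1.3, -1.5]
grip_width: 0.0155
grasp_force: 1.5
```

```bash
python3 feel.py
```

```text
70 64 198 134 | 85 62 202 140 | 95 62 203 141 | top [np.int64(18), np.int64(16), np.int64(18)]
bar end [179]
9.15 1.2163310265536613 [-0.248  1.321 -1.456] [ 0.237  0.093 -0.011] 0.015499374936520524
```

Request:
apply_moves --plan '[[[0, 0, 0], -2], [[0, 0, 0], -2], [[0, 0, 0], 0]]'

```text
clock: 9.5
tcp_pos: [0.4953, -0.0557, 0.1092]
tcp_rot: [-3.141, 0.0, 1.286]
force: [-0.7, 1.1, -1.1]
grip_width: 0.0155
grasp_force: 0.8
```

```bash
python3 feel.py
```

```text
70 64 198 134 | 85 62 202 140 | 95 62 203 141 | top [np.int64(18), np.int64(16), np.int64(17)]
bar end [179]
9.5 1.2861885269628464 [-0.737  1.06  -1.121] [ 0.104  0.081 -0.024] 0.015463824410925102
```

Request:
apply_moves --plan '[[[0, 0, 0], -2], [[0, 0, 0], -2], [[0, 0, 0], 0]]'

```text
clock: 9.85
tcp_pos: [0.4954, -0.0558, 0.1094]
tcp_rot: [3.141, 0.0, 1.356]
force: [-1.2, 0.1, -0.6]
grip_width: 0.0158
grasp_force: 0.4
```

```bash
python3 feel.py
```

```text
70 64 197 133 | 85 63 201 138 | 95 63 200 137 | top [np.int64(18), np.int64(16), np.int64(17)]
bar end [171]
9.85 1.3561401455999285 [-1.2    0.079 -0.648] [ 0.07   0.145 -0.029] 0.0158218699040694
```

Bar end jumped from 180 to 171 and the outline shrank, so it dropped. Releasing in place.

Request:
apply_moves --plan '[[[0, 0, 0], 0], [[0, 0, 0], 0], [[0, 0, 0], 0], [[0, 0, 0], 0]]' --claw -0.2

```text
clock: 10.3
tcp_pos: [0.4955, -0.0557, 0.1094]
tcp_rot: [3.141, -0.0, 1.357]
force: [-0.5, 0.0, 0.6]
grip_width: 0.0343
grasp_force: 0.0
```

```bash
python3 feel.py; python3 look.py k1
```

```text
70 64 197 133 | 85 63 201 138 | 95 63 200 137 | top [np.int64(18), np.int64(16), np.int64(17)]
bar end [171]
10.3 1.356794230911544 [-0.451  0.018  0.604] [-0.058  0.022  0.025] 0.03428877744741796
clock 10.35
tcp_pos [ 0.4955 -0.0557  0.1094]
tcp_rot [ 3.1413 -0.      1.3569]
force [ 0.2355 -0.6624 -0.3991]
torque [ 0.0165 -0.0123  0.0435]
grip_width 0.03428787177632638
grasp_force 0.0
```

View pics/k1.png

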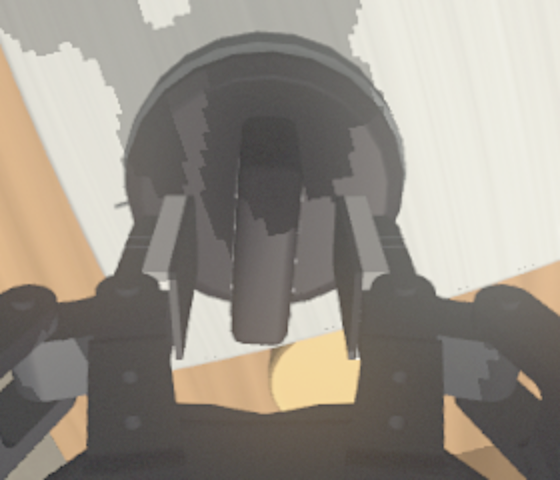

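The knob is lower in the image, with the bar inside the open pads (≈232–300 vs 178–345) and touching neither. Checking its height by projection, then retreating straight up.

```bash
python3 - <<'E'
from h import *
c=bot.camera_model("wrist");y=1.356-.08
# bar end, near camera: which side
E=c["extrinsics"];M=c["mtx"]
def fp(P):
    q=E[:3,:3]@P+E[:3,3];q=q*[1,-1,-1];r=np.hypot(q[0],q[1]);t=np.arctan2(r,q[2]);return M[:2,2]+M[0,0]*t*q[:2]/r
for h in(0,.002,.0035,.0065):
    for s in(-1,):print(h,[ (fp(np.array([.4955+s*L*np.cos(y),-.0555+s*L*np.sin(y),.129+h]))-[140,160]).round(1) for L in(.024,)])
E
```

```text
0 [array([132.1, 174.2])]
0.002 [array([132.1, 176.9])]
0.0035 [array([132.1, 178.9])]
0.0065 [array([132.1, 183. ])]
```

Request:
apply_moves --plan '[[[0, 0, -0.01], 0], [[0, 0, -0.02], 0], [[0, 0, -0.03], 0], [[0, 0, -0.03], 0], [[0, 0, -0.03], 0], [[0, 0, 0], 0], [[0, 0, 0], 0], [[0, 0, 0], 0]]'

```text
clock: 11.2
tcp_pos: [0.4945, -0.0554, 0.2287]
tcp_rot: [-3.14, -0.0, 1.357]
force: [0.3, 0.3, -0.5]
grip_width: 0.0341
grasp_force: 0.0
```

```bash
python3 look.py k2; python3 - <<'E'
import cv2
from station import bot
b=bot.snapshot("wrist");s=cv2.resize(bot.snapshot("side")[150:290,220:360],(420,420))
cv2.imwrite("pics/fin.png",cv2.resize(cv2.hconcat([s,b]),(800,343))[:,:,::-1])
E
```

```text
clock 11.2
tcp_pos [ 0.4945 -0.0554  0.2287]
tcp_rot [-3.1401 -0.0001  1.357 ]
force [ 0.3225  0.2531 -0.5499]
torque [ 0.0503 -0.0062 -0.0065]
grip_width 0.034089414308813244
grasp_force 0.0
```

View pics/fin.png

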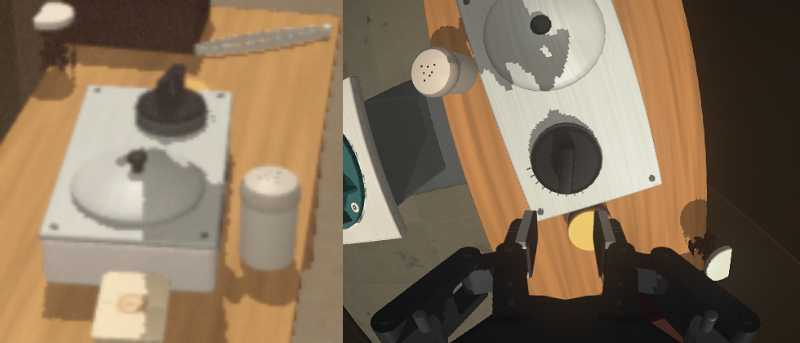

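The bar end moved 9 px. A full 6.5 mm drop predicts 8.8 px, so the knob is fully home. The final view shows it turned, the gripper clear, and nothing else moved.

```bash
python3 -c "
from station import bot
print(bot.job_done())"
```

```text
the job is handed in; nothing more can be done
None
```

The selector knob was lifted out of its parking notch and turned counterclockwise until it dropped fully home in the running notch at about 1.2 rad; I then let go, pulled the arm clear and handed the job in at about 11 s, with nothing else seen to have moved.

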